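Show the contents of the bench bin and let its lid down softly

ROBOT

A 6-joint arm with a two-finger parallel gripper is mounted at the origin on the work surface. World frame = base frame: x ahead of the robot, y to its left, z up, the work surface at z = 0. Lengths are in m, angles in rad, forces in N, time in s.
With the tool pointing down it reaches from about 0.325 to 0.775 m from the base axis. Payload 9.3 kg.
Tool frame: the origin (TCP) lies midway between the tips of the shut fingers; the grasp point (between the pads) lies 19 mm behind it; z points along the fingers, y is the direction in which the jaws open and shut (so a half turn about z gives the same grasp; the last joint's range is limited). The gripper opens to 85 mm and grips with 20 to 120 N. Pads are 22 mm wide; open, the fingers measure 114 mm over their backs; the gripper's body (76 mm by 85 mm) begins 54 mm behind the grasp point. The pads swing forward as they close: fully open they stand 13 mm farther back than shut.
Start: joints at [-1.436, 0.259, 0.021, 1.334, 0, 1.418], TCP at [0.156, -0.527, 0.231] pointing down, gripper open.
Joint ranges: [-3.04, 3.04], [-0.91, 1.82], [-1.04, 1.36], [-1.92, 1.95], [-1.52, 1.45], [-3.14, 3.14]. Speed limits (rad/s): [2.22, 2.22, 2.79, 3.14, 3.14, 3.14].

INTERFACE

Orientations are given as [roll, pitch, yaw] about the fixed x, y, z axes, in that order (R = Rz(yaw) Ry(pitch) Rx(roll)).
In Python, from cell import robot gives the robot as it stands.
- The arm moves only by the tool servo_tool, never from a script. Its argument "plan" is a list of rows, each an object with "dp": the shift along the tool's x, y, z in m, a list of three; "turn": the turn about the tool's z in rad; "fingers": the finger opening in m, from 0 to 0.0854. In form: [{"dp": [dx, dy, dz], "turn": turn, "fingers": fingers}, ...]. A call has 1 to 8 rows; each row shifts and turns the pose as measured when the row begins, along the tool's axes as they then stand; what a row does not reach is not made up. A row lasts 1/10 s, in which the tool goes at most 50 mm and 8.59 degrees, less where a joint would pass 70% of its speed; a pose out of reach is approached as far as the arm can. A call is refused whole if a number of a shift passes 0.05 or a number of a turn 0.15, either way. A call with a gripper value outside its range is refused whole. The fingers move at their own pace and stop on an object; "newtons" is the grip in N (left out, the last holds). Time passes only in rows, so rows that do not move let the fingers close. It gives the time, the measured TCP pose, the force and the opening at its end, in the units of the state.
- robot.get_state(): the state, without advancing time (a new reading comes with each control period).
- robot.camera(name): name is "scene" or "top" or "wrist"; returns (picture, depth): 480x640x3 uint8, red, green, blue; 480x640 float32, m along the optical axis (not along the pixel's ray), 0 where there is no reading.
- robot.camera_model(name): a dict with "K" (3x3 intrinsics, pixels), "R" (3x3) and "t" (3): a world point X has camera coordinates R X + t; the wrist camera has in their place "T_tool_cam" (4x4, takes a point from camera to tool coordinates, whose origin is the TCP and whose axes are the flange's). Camera axes: x right, y down, z forward; pixel columns grow to the right and rows downward; lengths in m; the calibration is good to about 2 mm. A picture is of the moment at which its call begins: read the wrist's pose just before it. camera_model takes no time and is no camera call.
- robot.hand_in(): hands the job in, once; it reports no verdict.
Trained networks look in the newest picture that a camera, given by its name, has taken for a name from the list of things; names that differ only in an ending like _2 or _b are one class to them, and where a whole thing is asked for, a point or a joint stands for the part that bears it (a point fixed in the world has none). Each returns a list of dicts, best first, with "conf" (0 to 1); they miss things now and then, are a little off and sometimes report something else, mostly with a low value. They report only what shows in the picture. A call takes as long as a camera call.
- robot.silhouettes(label, camera): "region" (480x640 bool, what is visible of it) and "box" ([left, top, right, bottom] in pixels, round what is visible of it).
- robot.landmark_of(label, camera): "xy" ([column, row] in pixels: a listed point, or the origin of a listed thing).
The state is a dict: "clock": time; "joint_pos": joint angles; "qvel": joint speeds; "joint_torque": joint torques, N m; "ee_pos": TCP position; "tool_rot": TCP orientation; "wrist_force": force on the tool from outside, world axes, zero at the start; "ft_torque": the same for the moment, N m; "opening": finger opening in m.
Only numpy, scipy, OpenCV 4.12 (cv2) and the standard library are available. Lean on these libraries where they do the work, as an engineer would, in place of code of your own. Each camera call takes 0.05 s, during which the arm holds its last target.

TASK

With your fingertips, press the bin's lever all the way down so that its lid swings wide open, and keep it open for three seconds while the overhead camera photographs the spent cells inside. Then ease the lever back up so that the lid comes down slowly and shuts without slamming, and move clear. Work the lid by the lever only: do not touch the lid, do not shift, tip or lift the bin, and leave the things around it where they are.

Things in the scene. Friction and masses are not known exactly. Their poses are not given: they have to be found in the camera images.
- bin: Round grey steel bench bin, 170 mm across, 217 mm high with its lid shut (rim at 200 mm), loose on the table, about 3.6 kg in all; its dark foot (plinth) is 176 mm across, 62 high. Origin: centre of its underside. z points up; x points from the lever side to the lid's hinge side, so the lever sticks out towards the bin's -x.
- paddle (a point): Centre of the top face of the lever's paddle, a rubber-topped plate 52 mm wide (bin's y), 40 deep (bin's x), 7 thick, on a lever that comes out of the plinth's front: 165 mm from the bin's axis, 80 mm out from the shell; 62 mm above the table at rest, 24 mm fully pressed. Tilted 0.13 rad at rest, outer edge up. Moves on a 142 mm arc, under 3 mm sideways. Nothing stands above it.
- lever (a joint): Turn of the lever in rad: 0 at rest (up), 0.267 fully pressed, at its stop. Pressing the paddle takes about 10 to 21 N at first, less as the lid rises; the lid's weight and a light spring bring the lever back up. Much over 35 N against the stop begins to tip the bin.
- lid (a joint): Opening of the lid in rad: 0 shut, 1.31 (75 degrees) wide open. A push rod links it to the lever: it opens 4.9 times as far as the lever turns, so 1 mm of the paddle's travel is about 0.035 rad of lid. It does not stay open by itself and drops at once if the lever is let go, even over the last few millimetres.
- cover: The lid's shallow domed steel cover, 180 mm across and 17 mm high, hinged 112 mm behind the bin's axis. Origin: centre of its underside; at 201 mm height when shut. Open, its top reaches about 400 mm.
- torch: Black torch standing on its end, 152 mm high, 46 mm across its head on top, 32 mm below. Origin: centre of its underside.
- meter: Yellow multimeter lying on its back, 150 x 74 x 34 mm, long along its x axis. Origin: centre of its underside.
- plug: Round orange industrial plug cap standing on its wide end, 62 mm across, 64 mm high. Origin: centre of its underside.

How it is judged:
On the way, in this order (a step that is already met when the one before it is completed fails the run):
1. the lever is held down by the fingers and the lid kept wide open (above 1.15 rad) for two and a half seconds (value of joint lid above 1.15 rad and contact force between the fingers and anything else above 0.5 N), for 2.5 s.
2. the lid is shut again (value of joint lid below 0.03 rad), for 0.2 s.
At the end, for the whole second after the job is handed in: The lid is shut (under 0.03 rad) and at rest, the bin stands within 20 mm of where it was, upright, and torch, multimeter and plug cap within 15 mm of where they were (value of joint lid below 0.03 rad and velocity of joint lid between -0.05 and 0.05 rad/s and distance of bin from where it was at the start of the episode below 0.02 m and angle between bin's own z axis and vertical below 0.03 rad and distance of each of torch, meter, plug from where it was at the start of the episode below 0.015 m); the robot touches nothing.
It fails at once if the lid slams or is let drop: it comes down faster than 1.6 rad/s (about 0.3 m/s at its front edge) over the last 0.4 rad, or faster than 3 rad/s anywhere ((value of joint lid below 0.4 rad and velocity of joint lid below -1.6 rad/s) or velocity of joint lid below -3 rad/s).
It fails at once if the lid is touched instead of being worked by the lever (contact force between any of the fingers, the arm and cover above 1 N).
It fails at once if the bin is shifted over 20 mm, lifted or tipped over 0.1 rad (distance of bin from where it was at the start of the episode above 0.02 m or angle between bin's own z axis and vertical above 0.1 rad).
It fails at once if a thing beside the bin is pushed, lifted or carried off (over 15 mm) (distance of any of torch, meter, plug from where it was at the start of the episode above 0.015 m).
It also fails if it takes over 48 s, if anything falls off the work surface, if the arm or the gripper's body presses on something with over 40 N, if the wrist force passes 120 N, or if a joint passes its speed limit or range.

## Working session

There is one attempt and no reset: what is moved stays moved. The work goes in short steps, Python scripts to look and compute and a tool call to move; the robot and the scene stay as the last step left them, time stands still between calls to the robot, and variables do not carry over. Pictures are saved under pics/ and viewed, and the job is handed in when it is done.

Besides the shell and the picture viewer there is one more tool, called after "Emit:" by a JSON object that holds its "method" and its "body", one argument or row to a line. servo_tool: Moves the arm, as the interface text tells. Its arguments: {"type":"object","properties":{"plan":{"type":"array"},"newtons":{"type":"number"}},"required":["plan"]}

```bash
mkdir -p pics; ls
python3 - <<'E'
from cell import robot
import cv2,numpy as np
s=robot.get_state();print({k:np.round(v,3) for k,v in s.items()})
for c in ["scene","top"]:
    p,d=robot.camera(c);cv2.imwrite(f"pics/{c}0.png",p[:,:,::-1]);np.save(f"{c}_d.npy",d)
    m=robot.camera_model(c);K,R,t=[np.array(m[k]) for k in("K","R","t")]
    print(c,"campos",-R.T@t)
    for l in ["bin","paddle","cover","torch","meter","plug"]:
        for r in robot.landmark_of(l,c)[:2]: print(l,np.round(r["xy"],1),round(r["conf"],2))
E
```

```text
pics
{'clock': np.float64(0.0), 'joint_pos': array([-1.436,  0.259,  0.021,  1.334,  0.   ,  1.418]), 'qvel': array([ 0.   ,  0.002,  0.001, -0.   ,  0.001,  0.001]), 'joint_torque': array([-1.0000e-03, -5.5564e+01,  3.4453e+01,  1.4000e-02, -0.0000e+00,
        0.0000e+00]), 'ee_pos': array([ 0.156, -0.527,  0.231]), 'tool_rot': array([-3.14 , -0.   ,  0.288]), 'wrist_force': array([0.066, 0.517, 0.272]), 'ft_torque': array([0.005, 0.012, 0.04 ]), 'opening': np.float64(0.086)}
scene campos [1.08793046 0.39939252 1.01028583]
bin [313.5 291.1] 0.91
cover [319.2 233.7] 0.62
meter [314.7 289.5] 0.74
plug [414.5 276.9] 0.7
top campos [0.43443641 0.0870062  1.2285054 ]
paddle [350.4 280.6] 0.84
cover [312.1 223.9] 0.75
torch [402.4 241.9] 0.64
meter [282.8 317.5] 0.78
plug [247.3 286.1] 0.71
```

View pics/scene0.png

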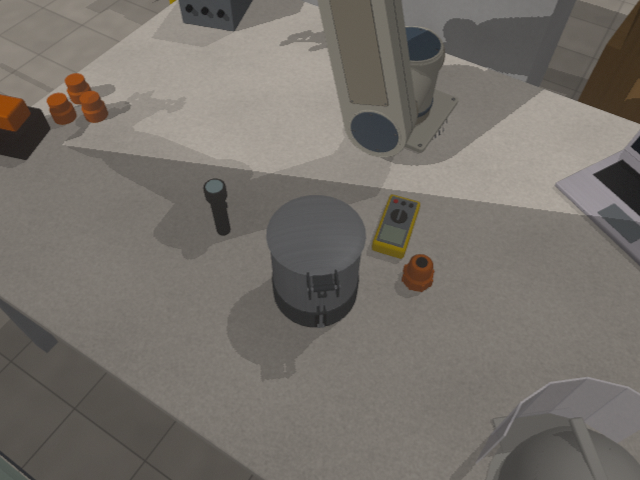

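View pics/top0.png

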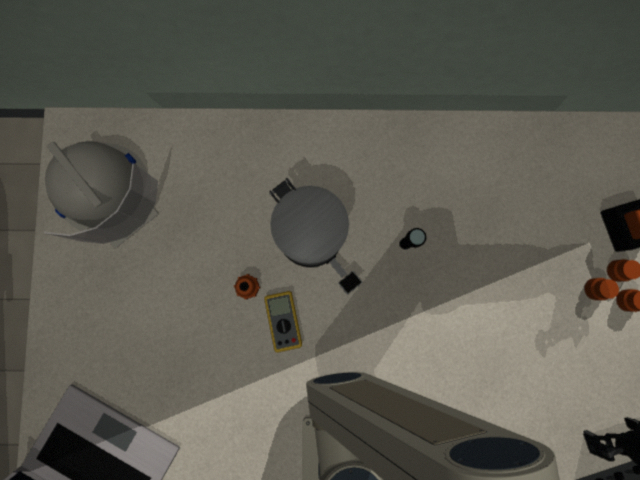

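Run:
```python
from cell import robot
import numpy as np
m=robot.camera_model("top");K,R,t=[np.array(m[k]) for k in("K","R","t")]
C=-R.T@t
def at(uv,z):
    r=R.T@np.linalg.inv(K)@np.array([uv[0],uv[1],1.]);return C+r*(z-C[2])/r[2]
print(K,R)
for l,uv,z in [("paddle",(350.4,280.6),.062),("cover",(312.1,223.9),.201),("torch",(402.4,241.9),0),("meter",(282.8,317.5),0),("plug",(247.3,286.1),0)]:print(l,at(uv,z).round(4))
d=np.load("top_d.npy")
u,v=np.meshgrid(np.arange(640),np.arange(480))
P=(np.stack([(u-K[0,2])/K[0,0]*d,(v-K[1,2])/K[1,1]*d,d],-1)-t)@R
P[d==0]=np.nan
np.save("P.npy",P)
print("around paddle z:");print((P[262:300:3,325:376:4,2]*1000).round(0))
# cover: points z .19-.225
z=P[...,2]; mk=(z>.195)&(z<.23)&(np.abs(u-312)<70)&(np.abs(v-224)<70)
import cv2
q=P[mk][:,:2];print(len(q),cv2.minEnclosingCircle((q*1000).astype(np.float32)))
print(cv2.minAreaRect((P[(z>.045)&(z<.08)&(u>325)&(u<376)&(v>255)&(v<300)][:,:2]*1000).astype(np.float32)))
```

```text
[[452.50543175   0.         318.79122587]
 [  0.         452.50543175 240.12224448]
 [  0.           0.           1.        ]] [[ 0.00471813 -0.99992597  0.01121592]
 [-0.99319189 -0.00599127 -0.11633559]
 [ 0.11639417 -0.01059068 -0.99314663]]
paddle [ 0.4669 -0.0072  0.062 ]
cover [0.5923 0.0916 0.201 ]
torch [ 0.5749 -0.1551  0.    ]
meter [0.3692 0.1693 0.    ]
plug [0.4524 0.2661 0.    ]
around paddle z:
[[59. 48. 50. 45. -4.  1.  1.  4.  3. -1.  3. -4. -2.]
 [ 4. -4. 49. 48. -1.  4. -3.  3.  0.  5. -3.  2. -1.]
 [-1.  2.  2. 54. 50.  3.  1.  0.  5.  1. -1.  0. -2.]
 [ 4. -2.  1. 51. 52. -1. -3. 58. -1.  7. -0.  0.  1.]
 [ 3. -5. -0.  4. 54. 56. 62. 60.  2. -1.  1.  3.  1.]
 [ 3.  1. -1.  1. 57. 61. 62. 63. 63. -3.  1.  2.  3.]
 [ 4.  4.  3.  1. 59. 59. 59. 65. 64. -1. -2.  3.  4.]
 [ 1.  2. -1.  3. 63. 66. 65. 65. 65. 65.  1.  2.  0.]
 [ 2. -4.  1. -0. 57. 62. 61. 68. 62.  2.  1.  4.  2.]
 [-1. -3. -3. -4.  2. 64. 65. 58.  2.  2.  1.  2. -2.]
 [-1.  4. -1. -2. -1. 61. 63.  3. -2.  1.  3. -0.  2.]
 [-2.  2. -2. -2.  2. -1. -2. -1.  0. -1. -4.  0. -4.]
 [-3. -5. -0. -2. -2.  1. -5. -1.  1. -1. -1.  4. -1.]]
5001 ((601.7048950195312, 109.46929168701172), 104.47117614746094)
((485.94256591796875, 14.175594329833984), (101.08438873291016, 51.703670501708984), 38.92856216430664)
```

The scene view shows the bin near (315,260), the meter to its right at (396,226), the plug at (418,273) and the torch at (217,205). In the top view the cover is at (311,225), the paddle at (350,281), the torch at (413,238), the meter at (283,320) and the plug at (247,286). The paddle comes out at about (0.467, -0.007), which agrees with the depth readings. The way in is clear.

Emit:
{"method": "servo_tool", "body": {
  "plan": [
    {"dp": [0.036, -0.033, 0], "turn": 0, "fingers": 0},
    {"dp": [0.036, -0.033, 0], "turn": 0, "fingers": 0},
    {"dp": [0.036, -0.033, 0], "turn": 0, "fingers": 0},
    {"dp": [0.036, -0.033, 0], "turn": 0, "fingers": 0},
    {"dp": [0.036, -0.033, 0], "turn": 0, "fingers": 0},
    {"dp": [0.036, -0.033, 0], "turn": 0, "fingers": 0},
    {"dp": [0.036, -0.033, 0], "turn": 0, "fingers": 0},
    {"dp": [0.036, -0.033, 0], "turn": 0, "fingers": 0}
  ],
  "newtons": 40
}}

```text
clock: 1.5
ee_pos: [0.36, -0.1883, 0.2301]
tool_rot: [3.14, -0.001, 0.277]
wrist_force: [1.7, -1.6, -0.2]
opening: 0.0004
```

Emit:
{"method": "servo_tool", "body": {
  "plan": [
    {"dp": [0.0305, -0.029, 0], "turn": 0, "fingers": 0},
    {"dp": [0.0305, -0.029, 0], "turn": 0, "fingers": 0},
    {"dp": [0.0305, -0.029, 0.02], "turn": 0, "fingers": 0},
    {"dp": [0.0305, -0.029, 0.02], "turn": 0, "fingers": 0},
    {"dp": [0.0305, -0.029, 0.02], "turn": 0, "fingers": 0},
    {"dp": [0, 0, 0.02], "turn": -0.13, "fingers": 0},
    {"dp": [0, 0, 0], "turn": -0.13, "fingers": 0},
    {"dp": [0, 0, 0], "turn": -0.13, "fingers": 0}
  ]
}}

```text
clock: 2.3
ee_pos: [0.4734, 0.0079, 0.1487]
tool_rot: [3.134, -0.004, 0.686]
wrist_force: [0.7, -0.3, 0.2]
opening: 0.0001
```

Run:
```python
from cell import robot
import cv2,numpy as np
from scipy.spatial.transform import Rotation as Ro
s=robot.get_state();print(s["clock"],s["ee_pos"],s["tool_rot"])
p,d=robot.camera("wrist");cv2.imwrite("pics/wrist1.png",p[:,:,::-1])
m=robot.camera_model("wrist");T=np.array(m["T_tool_cam"]);K=np.array(m["K"])
print(T.round(3))
Rt=Ro.from_euler("xyz",s["tool_rot"]).as_matrix();W=np.eye(4);W[:3,:3]=Rt;W[:3,3]=s["ee_pos"]
M=W@T
for r in robot.landmark_of("paddle","wrist")[:2]:
    ray=M[:3,:3]@np.linalg.inv(K)@np.array([*r["xy"],1]);C=M[:3,3]
    print(r, C+ray*(.062-C[2])/ray[2])
p,d=robot.camera("top");cv2.imwrite("pics/top1.png",p[:,:,::-1])
```

```text
2.3 [0.47340207 0.00791891 0.14870378] [ 3.13354541 -0.00424393  0.68590673]
[[-0.    -0.964 -0.266  0.068]
 [ 1.    -0.    -0.     0.001]
 [-0.    -0.266  0.964 -0.143]
 [ 0.     0.     0.     1.   ]]
{'xy': [329.0, 273.5], 'conf': 0.79} [ 0.46443307 -0.00552223  0.062     ]
```

View pics/wrist1.png

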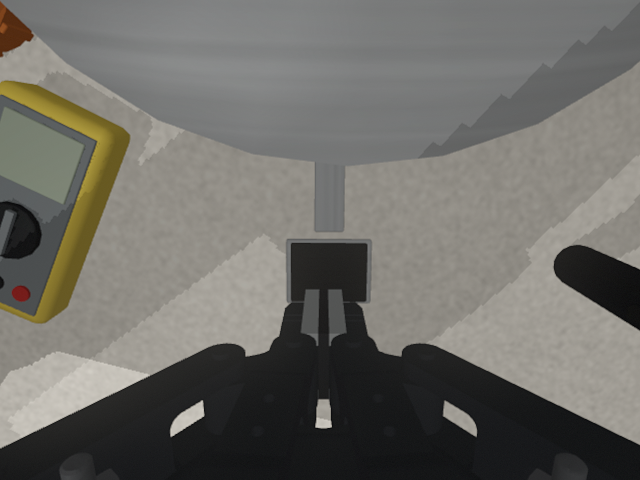

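View pics/top1.png

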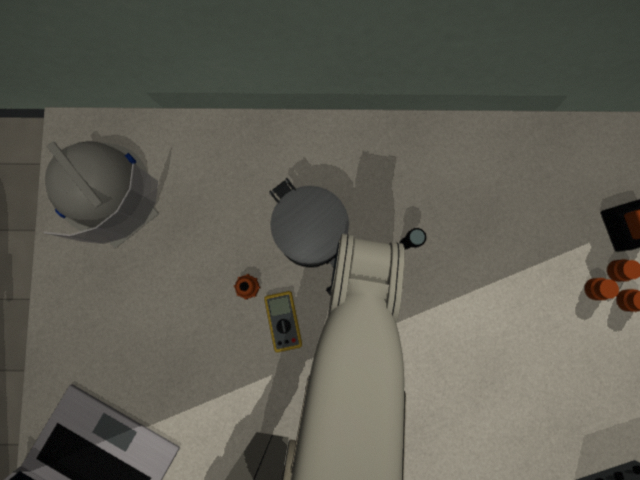

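The wrist view shows the paddle centred at (329,271), with the lever straight behind it and the closed fingertips at (323,295), so the tool is aligned. In the top view the wrist stands beside the cover near (370,270). I'll check with depth that the lid's sweep is clear of the arm.

Run:
```python
from cell import robot
import numpy as np
a=np.array([.466,-.0065]);c=np.array([.5923,.0916]);e=(c-a)/np.linalg.norm(c-a);ax=a+.165*e
print("yaw",np.arctan2(e[1],e[0]),"axis",ax)
for cam in("top","scene"):
    p,d=robot.camera(cam);m=robot.camera_model(cam);K,R,t=[np.array(m[k]) for k in("K","R","t")]
    u,v=np.meshgrid(np.arange(640),np.arange(480))
    P=(np.stack([(u-K[0,2])/K[0,0]*d,(v-K[1,2])/K[1,1]*d,d],-1)-t)@R
    P=P[(d>0)]
    x=(P[:,:2]-ax)@e; y=(P[:,:2]-ax)@np.array([-e[1],e[0]]); z=P[:,2]
    mk=(z>.225)&(np.abs(y)<.12)&(x<.2)&(x>-.35)
    h=np.hypot(x-.112,z-.201)
    print(cam,mk.sum(), "min hinge radius",h[mk].min() if mk.any() else None)
    if mk.any():
        i=np.argsort(np.where(mk,h,9))[:300:60];print(np.c_[x,y,z,h][i].round(3))
s=robot.get_state();T=s["ee_pos"][:2]
g=a-T;yw=s["tool_rot"][2]
print("to go tool",g@[np.cos(yw),np.sin(yw)],g@[np.sin(yw),-np.cos(yw)])
```

```text
yaw 0.6603850577249021 axis [0.59630975 0.09471446]
top 11545 min hinge radius 0.2550614202012411
[[-0.14   0.065  0.24   0.255]
 [-0.089  0.009  0.561  0.412]
 [-0.115 -0.013  0.559  0.424]
 [-0.129 -0.027  0.557  0.43 ]
 [-0.111 -0.001  0.574  0.434]]
scene 10754 min hinge radius 0.24062449943276218
[[-0.113  0.003  0.286  0.241]
 [-0.116  0.019  0.292  0.245]
 [-0.12  -0.008  0.288  0.248]
 [-0.117  0.019  0.298  0.249]
 [-0.131 -0.001  0.257  0.25 ]]
to go tool -0.0142712535590948 0.005788131654011755
```

Emit:
{"method": "servo_tool", "body": {
  "plan": [
    {"dp": [-0.007, 0.003, 0.015], "turn": 0.02, "fingers": 0},
    {"dp": [-0.007, 0.003, 0.02], "turn": 0, "fingers": 0},
    {"dp": [0, 0, 0.02], "turn": 0, "fingers": 0},
    {"dp": [0, 0, 0.01], "turn": 0, "fingers": 0},
    {"dp": [0, 0, 0], "turn": 0, "fingers": 0}
  ]
}}

```text
clock: 3.05
ee_pos: [0.4681, -0.0086, 0.0848]
tool_rot: [3.128, -0.009, 0.638]
wrist_force: [0.1, -1.0, -0.8]
opening: -0.0002
```

Emit:
{"method": "servo_tool", "body": {
  "plan": [
    {"dp": [0, 0, 0.01], "turn": 0, "fingers": 0},
    {"dp": [0, 0, 0.008], "turn": 0, "fingers": 0},
    {"dp": [0, 0, 0.005], "turn": 0, "fingers": 0},
    {"dp": [0, 0, 0.004], "turn": 0, "fingers": 0},
    {"dp": [0, 0, 0.004], "turn": 0, "fingers": 0}
  ]
}}

```text
clock: 3.55
ee_pos: [0.4695, -0.0097, 0.0552]
tool_rot: [3.124, -0.01, 0.636]
wrist_force: [-8.8, -1.3, 15.6]
opening: -0.0002
```

Emit:
{"method": "servo_tool", "body": {
  "plan": [
    {"dp": [-0.001, 0, 0.004], "turn": 0, "fingers": 0},
    {"dp": [-0.001, 0, 0.004], "turn": 0, "fingers": 0},
    {"dp": [-0.0005, 0, 0.004], "turn": 0, "fingers": 0},
    {"dp": [-0.0005, 0, 0.004], "turn": 0, "fingers": 0}
  ]
}}

```text
clock: 3.95
ee_pos: [0.4685, -0.0105, 0.0423]
tool_rot: [3.122, -0.015, 0.637]
wrist_force: [-4.3, 1.4, 12.6]
opening: -0.0
```

Emit:
{"method": "servo_tool", "body": {
  "plan": [
    {"dp": [-0.0005, 0, 0.004], "turn": 0, "fingers": 0},
    {"dp": [-0.0005, 0, 0.004], "turn": 0, "fingers": 0},
    {"dp": [-0.0005, 0, 0.004], "turn": 0, "fingers": 0}
  ]
}}

```text
clock: 4.25
ee_pos: [0.4684, -0.0106, 0.0322]
tool_rot: [3.12, -0.018, 0.638]
wrist_force: [-2.0, 2.2, 9.3]
opening: 0.0002
```

Run:
```python
from cell import robot
import cv2
p,d=robot.camera("scene");cv2.imwrite("pics/scene2.png",p[:,:,::-1])
print(robot.get_state()["ee_pos"],robot.get_state()["wrist_force"])
```

```text
[ 0.46827252 -0.01067201  0.03165212] [-0.60323602  0.6613399   0.59825697]
```

View pics/scene2.png

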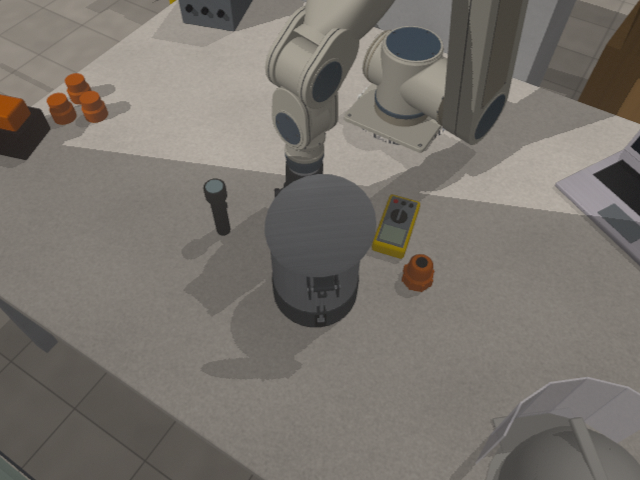

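The lid is partly open (its cover is at (320,225) and clearly raised), the bin hasn't moved, and the wrist is clear of the lid. I'll press on towards the stop.

Emit:
{"method": "servo_tool", "body": {
  "plan": [
    {"dp": [0, 0, 0.003], "turn": 0, "fingers": 0},
    {"dp": [0, 0, 0.003], "turn": 0, "fingers": 0},
    {"dp": [0, 0, 0.002], "turn": 0, "fingers": 0}
  ]
}}

```text
clock: 4.6
ee_pos: [0.4687, -0.0104, 0.0248]
tool_rot: [3.119, -0.019, 0.638]
wrist_force: [-3.8, -0.1, 9.4]
opening: 0.0001
```

Emit:
{"method": "servo_tool", "body": {
  "plan": [
    {"dp": [0, 0, 0.0015], "turn": 0, "fingers": 0},
    {"dp": [0, 0, 0.001], "turn": 0, "fingers": 0}
  ]
}}

```text
clock: 4.8
ee_pos: [0.4688, -0.0104, 0.0238]
tool_rot: [3.118, -0.02, 0.638]
wrist_force: [-8.0, -0.3, 20.9]
opening: -0.0001
```

Emit:
{"method": "servo_tool", "body": {
  "plan": [
    {"dp": [0, 0, 0.0008], "turn": 0, "fingers": 0},
    {"dp": [0, 0, 0.0008], "turn": 0, "fingers": 0},
    {"dp": [0, 0, 0.0008], "turn": 0, "fingers": 0}
  ]
}}

```text
clock: 5.1
ee_pos: [0.4688, -0.0104, 0.0243]
tool_rot: [3.116, -0.021, 0.638]
wrist_force: [-5.4, 0.6, 14.7]
opening: -0.0002
```

Run:
```python
from cell import robot
import cv2
p,d=robot.camera("scene");cv2.imwrite("pics/scene3.png",p[:,:,::-1])
p,d=robot.camera("top");cv2.imwrite("pics/top3.png",p[:,:,::-1])
s=robot.get_state();print(s["clock"],s["ee_pos"],s["wrist_force"])
```

```text
5.2 [ 0.46879451 -0.01040984  0.02428081] [-5.82675918 -0.02771115 15.60511016]
```

View pics/scene3.png

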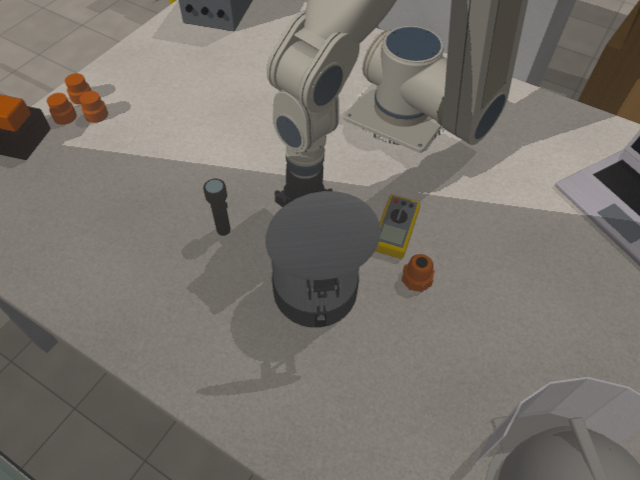

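View pics/top3.png

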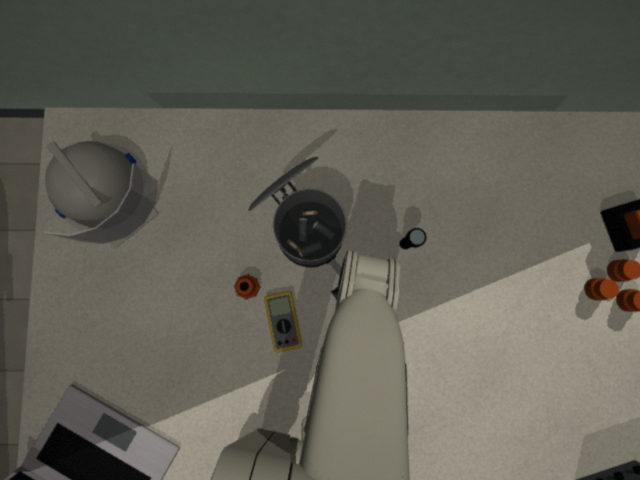

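The top view shows the lid standing nearly upright at (285,183), with the cells visible inside the bin at (310,230) and nothing else moved. The TCP at 24 mm and the rise in force both mean the lever is at its stop. I'll hold there.

Emit:
{"method": "servo_tool", "body": {
  "plan": [
    {"dp": [0, 0, 0.0008], "turn": 0, "fingers": 0},
    {"dp": [0, 0, 0.0008], "turn": 0, "fingers": 0},
    {"dp": [0, 0, 0.0008], "turn": 0, "fingers": 0},
    {"dp": [0, 0, 0.0008], "turn": 0, "fingers": 0},
    {"dp": [0, 0, 0.0008], "turn": 0, "fingers": 0},
    {"dp": [0, 0, 0.0008], "turn": 0, "fingers": 0},
    {"dp": [0, 0, 0.0008], "turn": 0, "fingers": 0},
    {"dp": [0, 0, 0.0008], "turn": 0, "fingers": 0}
  ]
}}

```text
clock: 6.0
ee_pos: [0.4688, -0.0104, 0.0243]
tool_rot: [3.11, -0.023, 0.638]
wrist_force: [-5.6, 0.2, 14.3]
opening: 0.0002
```

Emit:
{"method": "servo_tool", "body": {
  "plan": [
    {"dp": [0, 0, 0.0008], "turn": 0, "fingers": 0},
    {"dp": [0, 0, 0.0008], "turn": 0, "fingers": 0},
    {"dp": [0, 0, 0.0008], "turn": 0, "fingers": 0},
    {"dp": [0, 0, 0.0008], "turn": 0, "fingers": 0},
    {"dp": [0, 0, 0.0008], "turn": 0, "fingers": 0},
    {"dp": [0, 0, 0.0008], "turn": 0, "fingers": 0},
    {"dp": [0, 0, 0.0008], "turn": 0, "fingers": 0},
    {"dp": [0, 0, 0.0008], "turn": 0, "fingers": 0}
  ]
}}

```text
clock: 6.8
ee_pos: [0.4688, -0.0104, 0.0243]
tool_rot: [3.105, -0.025, 0.639]
wrist_force: [-6.0, -0.6, 15.1]
opening: -0.0002
```

Emit:
{"method": "servo_tool", "body": {
  "plan": [
    {"dp": [0, 0, 0.0008], "turn": 0, "fingers": 0},
    {"dp": [0, 0, 0.0008], "turn": 0, "fingers": 0},
    {"dp": [0, 0, 0.0008], "turn": 0, "fingers": 0},
    {"dp": [0, 0, 0.0008], "turn": 0, "fingers": 0},
    {"dp": [0, 0, 0.0008], "turn": 0, "fingers": 0},
    {"dp": [0, 0, 0.0008], "turn": 0, "fingers": 0},
    {"dp": [0, 0, 0.0008], "turn": 0, "fingers": 0},
    {"dp": [0, 0, 0.0008], "turn": 0, "fingers": 0}
  ]
}}

```text
clock: 7.6
ee_pos: [0.4688, -0.0104, 0.0243]
tool_rot: [3.099, -0.027, 0.639]
wrist_force: [-6.0, 0.3, 14.2]
opening: -0.0002
```

Emit:
{"method": "servo_tool", "body": {
  "plan": [
    {"dp": [0, 0, 0.0008], "turn": 0, "fingers": 0},
    {"dp": [0, 0, 0.0008], "turn": 0, "fingers": 0},
    {"dp": [0, 0, 0.0008], "turn": 0, "fingers": 0},
    {"dp": [0, 0, 0.0008], "turn": 0, "fingers": 0},
    {"dp": [0, 0, 0.0008], "turn": 0, "fingers": 0},
    {"dp": [0, 0, 0.0008], "turn": 0, "fingers": 0},
    {"dp": [0, 0, 0.0008], "turn": 0, "fingers": 0},
    {"dp": [0, 0, 0.0008], "turn": 0, "fingers": 0}
  ]
}}

```text
clock: 8.4
ee_pos: [0.4688, -0.0104, 0.0243]
tool_rot: [3.093, -0.029, 0.639]
wrist_force: [-5.6, 0.4, 15.0]
opening: -0.0001
```

Run:
```python
from cell import robot
import numpy as np
s=robot.get_state();print(s["clock"],s["ee_pos"],s["wrist_force"])
a=np.array([.466,-.0065]);c=np.array([.5923,.0916]);e=(c-a)/np.linalg.norm(c-a);ax=a+.165*e
for cam in("scene",):
    p,d=robot.camera(cam);m=robot.camera_model(cam);K,R,t=[np.array(m[k]) for k in("K","R","t")]
    u,v=np.meshgrid(np.arange(640),np.arange(480))
    P=(np.stack([(u-K[0,2])/K[0,0]*d,(v-K[1,2])/K[1,1]*d,d],-1)-t)@R
    P=P[(d>0)]
    x=(P[:,:2]-ax)@e; y=(P[:,:2]-ax)@np.array([-e[1],e[0]]); z=P[:,2]
    mk=(z>.25)&(np.abs(y)<.1)&(x<.16)&(x>-.06)
    k=np.polyfit(z[mk],x[mk],1);print(mk.sum(),"lid angle",np.pi/2-np.arctan(-k[0]))
```

```text
8.4 [ 0.46879477 -0.0103922   0.02429674] [-5.62296926  0.38936372 14.95647799]
7689 lid angle 1.302120901650756
```

The lid measures 1.30 rad and has been held for over 3 s. Now I'll ease it back up.

Emit:
{"method": "servo_tool", "body": {
  "plan": [
    {"dp": [0, 0, 0], "turn": 0, "fingers": 0},
    {"dp": [0, 0, -0.001], "turn": 0, "fingers": 0},
    {"dp": [0, 0, -0.001], "turn": 0, "fingers": 0},
    {"dp": [0, 0, -0.001], "turn": 0, "fingers": 0}
  ]
}}

```text
clock: 8.85
ee_pos: [0.4685, -0.0105, 0.0288]
tool_rot: [3.091, -0.029, 0.639]
wrist_force: [-3.5, -0.6, 6.1]
opening: 0.0001
```

Emit:
{"method": "servo_tool", "body": {
  "plan": [
    {"dp": [0, 0, -0.001], "turn": 0, "fingers": 0},
    {"dp": [0, 0, -0.001], "turn": 0, "fingers": 0},
    {"dp": [0, 0, -0.001], "turn": 0, "fingers": 0},
    {"dp": [0, 0, -0.001], "turn": 0, "fingers": 0},
    {"dp": [0, 0, -0.001], "turn": 0, "fingers": 0},
    {"dp": [0, 0, -0.001], "turn": 0, "fingers": 0}
  ]
}}

```text
clock: 9.45
ee_pos: [0.4683, -0.0106, 0.0373]
tool_rot: [3.089, -0.029, 0.639]
wrist_force: [-3.5, 0.5, 10.3]
opening: -0.0
```

Emit:
{"method": "servo_tool", "body": {
  "plan": [
    {"dp": [0, 0, -0.0008], "turn": 0, "fingers": 0},
    {"dp": [0, 0, -0.0008], "turn": 0, "fingers": 0},
    {"dp": [0, 0, -0.0008], "turn": 0, "fingers": 0},
    {"dp": [0, 0, -0.0008], "turn": 0, "fingers": 0},
    {"dp": [0, 0, -0.0008], "turn": 0, "fingers": 0},
    {"dp": [0, 0, -0.0008], "turn": 0, "fingers": 0},
    {"dp": [0, 0, -0.0008], "turn": 0, "fingers": 0}
  ]
}}

```text
clock: 10.15
ee_pos: [0.4688, -0.0104, 0.0473]
tool_rot: [3.085, -0.031, 0.639]
wrist_force: [-5.1, 0.5, 12.6]
opening: 0.0003
```

Emit:
{"method": "servo_tool", "body": {
  "plan": [
    {"dp": [0, 0, -0.0005], "turn": 0, "fingers": 0},
    {"dp": [0, 0, -0.0005], "turn": 0, "fingers": 0},
    {"dp": [0, 0, -0.0005], "turn": 0, "fingers": 0},
    {"dp": [0, 0, -0.0005], "turn": 0, "fingers": 0},
    {"dp": [0, 0, -0.0005], "turn": 0, "fingers": 0},
    {"dp": [0, 0, -0.0005], "turn": 0, "fingers": 0}
  ]
}}

```text
clock: 10.75
ee_pos: [0.4694, -0.0099, 0.055]
tool_rot: [3.081, -0.035, 0.64]
wrist_force: [-4.3, 0.7, 12.4]
opening: 0.0001
```

Emit:
{"method": "servo_tool", "body": {
  "plan": [
    {"dp": [0, 0, -0.0004], "turn": 0, "fingers": 0},
    {"dp": [0, 0, -0.0004], "turn": 0, "fingers": 0},
    {"dp": [0, 0, -0.0004], "turn": 0, "fingers": 0},
    {"dp": [0, 0, -0.0004], "turn": 0, "fingers": 0},
    {"dp": [0, 0, -0.0004], "turn": 0, "fingers": 0}
  ]
}}

```text
clock: 11.25
ee_pos: [0.4702, -0.0093, 0.0614]
tool_rot: [3.077, -0.039, 0.64]
wrist_force: [-4.3, 1.8, 13.3]
opening: 0.0001
```

Emit:
{"method": "servo_tool", "body": {
  "plan": [
    {"dp": [0, 0, -0.0002], "turn": 0, "fingers": 0},
    {"dp": [0, 0, -0.0002], "turn": 0, "fingers": 0},
    {"dp": [0, 0, -0.0002], "turn": 0, "fingers": 0},
    {"dp": [0, 0, -0.0004], "turn": 0, "fingers": 0},
    {"dp": [0, 0, -0.0004], "turn": 0, "fingers": 0}
  ]
}}

```text
clock: 11.75
ee_pos: [0.4707, -0.009, 0.0643]
tool_rot: [3.075, -0.04, 0.641]
wrist_force: [-0.1, 0.1, 0.8]
opening: -0.0
```

Force is gone, so the lid has settled shut. Now I'll move straight up and clear.

Emit:
{"method": "servo_tool", "body": {
  "plan": [
    {"dp": [0, 0, -0.002], "turn": 0, "fingers": 0},
    {"dp": [-0.002, 0, -0.005], "turn": 0, "fingers": 0},
    {"dp": [-0.003, 0, -0.02], "turn": 0, "fingers": 0},
    {"dp": [-0.005, 0, -0.03], "turn": 0, "fingers": 0},
    {"dp": [-0.005, 0, -0.03], "turn": 0, "fingers": 0},
    {"dp": [-0.02, 0.02, -0.03], "turn": 0, "fingers": 0},
    {"dp": [-0.03, 0.03, 0], "turn": 0, "fingers": 0},
    {"dp": [-0.03, 0.03, 0], "turn": 0, "fingers": 0}
  ]
}}

```text
clock: 12.55
ee_pos: [0.4319, -0.1262, 0.1886]
tool_rot: [3.075, -0.039, 0.649]
wrist_force: [0.4, 0.0, -0.8]
opening: 0.0001
```

Emit:
{"method": "servo_tool", "body": {
  "plan": [
    {"dp": [-0.03, 0.03, 0], "turn": 0, "fingers": 0},
    {"dp": [-0.03, 0.03, 0], "turn": 0, "fingers": 0},
    {"dp": [-0.03, 0.03, 0], "turn": 0, "fingers": 0},
    {"dp": [0, 0, 0], "turn": 0, "fingers": 0},
    {"dp": [0, 0, 0], "turn": 0, "fingers": 0}
  ]
}}

```text
clock: 13.05
ee_pos: [0.4115, -0.2622, 0.1939]
tool_rot: [3.071, -0.04, 0.643]
wrist_force: [-0.3, 0.5, -0.5]
opening: -0.0002
```

Run:
```python
from cell import robot
import cv2,numpy as np
s=robot.get_state();print(s["clock"],s["ee_pos"],s["wrist_force"])
d0=np.load("scene_d.npy")
p,d=robot.camera("scene");cv2.imwrite("pics/scene4.png",p[:,:,::-1])
pt,dt=robot.camera("top");cv2.imwrite("pics/top4.png",pt[:,:,::-1])
print("cover depth change mm",1000*np.median((d-d0)[215:260,285:345]), "front",1000*np.median((d-d0)[205:215,300:330]))
a=cv2.imread("pics/top0.png").astype(int)[:,:,::-1]
for n,(u0,v0,u1,v1) in {"cover":(265,175,355,270),"torch":(395,225,430,255),"meter":(260,285,305,355),"plug":(230,270,264,302)}.items():
    A=cv2.cvtColor(a[v0:v1,u0:u1].astype(np.uint8),6+1).astype(np.float32);B=cv2.cvtColor(pt[v0:v1,u0:u1],7).astype(np.float32)
    print(n,cv2.phaseCorrelate(A,B))
```

```text
13.05 [ 0.41145697 -0.26215247  0.19391689] [-0.34960619  0.45102196 -0.50554642]
cover depth change mm -0.06431341 front -0.11587143
cover ((-0.030358075261496253, -0.03240311754542802), 0.9221817508891776)
torch ((-0.005914152282493035, 0.1331521583308195), 0.9204120998029356)
meter ((0.4455288689029331, -0.03841475608948741), 0.8910189295992439)
plug ((0.02697267756948918, 0.06480548635631322), 0.9636263574163119)
```

View pics/top4.png

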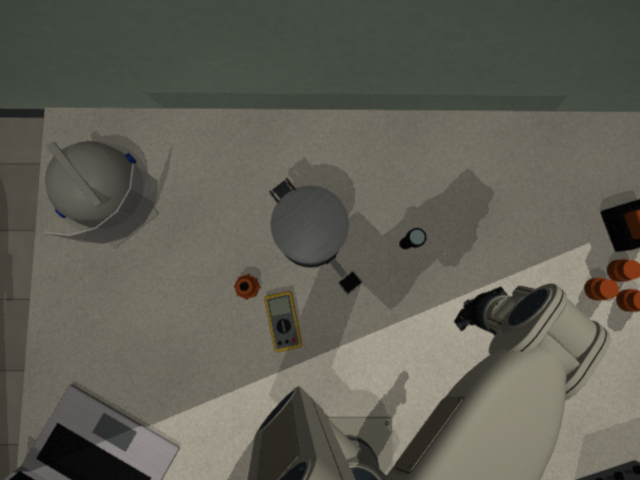

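View pics/scene4.png

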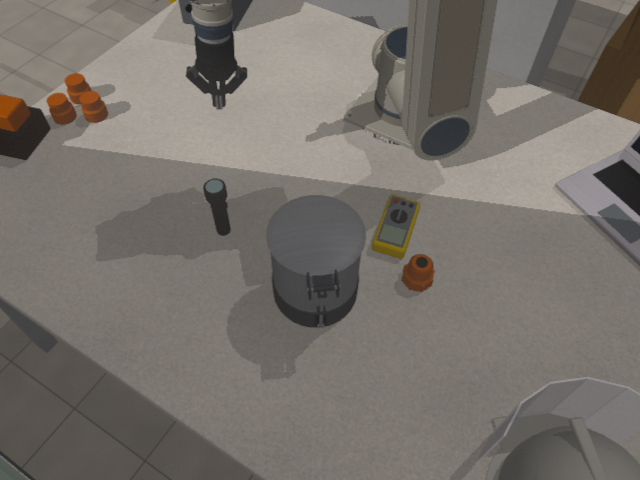

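The lid is shut, with the cover at (311,225) in the top view as at the start. The bin, torch, meter and plug haven't moved, and the arm is clear.

```bash
python3 -c "
from cell import robot
print(robot.hand_in())"
```

```text
the job is handed in; nothing more can be done
None
```

I opened the lid by its lever, held it open, let it down slowly until it shut, and handed the job in at about 13 s. No verdict was reported.

- **Pressing and holding:** I pressed the paddle to its stop with closed fingertips, with the TCP at 24 mm and 14–21 N on the wrist. The lid measured 1.30 rad by depth fit, and I held it there for about 3.6 s.
- **Letting down:** I raised the lever at about 15 mm/s, so the lid came down at roughly 0.5 rad/s. I estimated that from the paddle's travel and did not measure it. I kept contact until the force faded near the rest height, then lifted off and moved away.
- **Last checks:** The cover is back at its starting depth to within about 0.1 mm. In the top view, the cover, torch, meter and plug all moved less than 0.5 px (about 1 mm). The wrist force reads about zero.

No check failed or disagreed. One reading taken on the way down was briefly 0.6 N while the lid was still rising. It was back to 9 N after the next press.

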